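# Reset the tripped breaker of the marking machine

## Robot

A 6-joint arm with a two-finger parallel gripper is mounted at the origin on the work surface. World frame = base frame: x ahead of the robot, y to its left, z up, the work surface at z = 0. Lengths are in m, angles in rad, forces in N, time in s.
With the tool pointing down it reaches from about 0.35 to 0.8 m from the base axis. Payload 7.3 kg.
Tool frame: the origin (TCP) lies between the finger pads; the fingertips stand 22 mm ahead of it and the grasp point (between the pads) lies 3 mm ahead of it; z points along the fingers, y is the direction in which the jaws open and shut (so a half turn about z gives the same grasp; the last joint's range is limited). The gripper opens to 85 mm and grips with 20 to 120 N. Pads are 22 mm wide; open, the fingers measure 114 mm over their backs; the gripper's body (76 mm by 85 mm) begins 54 mm behind the grasp point. The pads swing forward as they close: fully open they stand 13 mm farther back than shut.
Start: joints at [1.171, 0.342, 1.524, -0, 1.275, -0.146], TCP at [0.132, 0.508, 0.253] pointing down, gripper open.
Joint ranges: [-2.53, 2.53], [-0.77, 2.02], [0.04, 2.7], [-1, 4.14], [0.28, 2.66], [-3.11, 3.11]. Speed limits (rad/s): [2.57, 2.57, 3.14, 3.14, 3.14, 3.14].

## Interface

Orientations are given as a rotation vector (axis times angle).
In Python, from bench import * gives the robot as it stands.
- The arm moves only by the shell command python3 -m creep 'ROWS'. ROWS is JSON, a list of rows, each a list of 7 numbers: the closure, from 0 (fully open) to 1 (shut), then the shift along the world's x, y, z in m, then the turn, a rotation vector about the world's x, y, z in rad. A call has 1 to 5 rows; each row is the pose to reach, as a shift and turn from the pose commanded when the call began; what a row does not reach only later rows make up. A row lasts 1/8 s, in which the tool goes at most 62.5 mm and 10.7 degrees, less where a joint would pass 70% of its speed; a pose out of reach is approached as far as the arm can. A call with a gripper value outside its range is refused whole. The fingers move at their own pace and stop on an object; the grip force is fixed at half the most. Time passes only in rows, so rows that repeat a pose let the fingers close. It gives the time, the measured TCP pose, the force and the opening at its end, in the units of the state.
- get_obs(): the state, without advancing time (a new reading comes with each control period).
- grab_frame(name): name is "side" or "top"; returns the picture (384x512x3 uint8, blue, green, red); there is no depth.
- camera_model(name): a dict with "camera_matrix" (3x3 intrinsics, pixels), "rvec" (rotation vector, rad) and "tvec" (3), from world to camera coordinates, as OpenCV has them. Camera axes: x right, y down, z forward; pixel columns grow to the right and rows downward; lengths in m; the calibration is good to about 2 mm. A picture is of the moment at which its call begins. camera_model takes no time and is no camera call.
- sign_off(): hands the job in, once; it reports no verdict.
The state is a dict: "time": time; "joint_pos": joint angles; "joint_vel": joint speeds; "joint_efforts": joint torques, N m; "tool_pos": TCP position; "ee_rot": TCP orientation; "force": force on the tool from outside, world axes, zero at the start; "wrist_torque": the same for the moment, N m; "grip_width": opening from 0.0 (shut) to 1.0 (fully open).
Only numpy, scipy, OpenCV 4.12 (cv2) and the standard library are available. Lean on these libraries where they do the work, as an engineer would, in place of code of your own. Each camera call takes 0.05 s, during which the arm holds its last target.

## Task

One of the three breakers in the open power box has tripped: its toggle stands midway. Reset it: push its toggle toward the robot, fully off, until it seats firmly against its stop (short of that the trip latch will not reset), then throw it away from the robot fully on and let go. Work gently, never pressing on the breaker with more than 18 N, and leave the other two toggles and the things lying around as they are.

Things in the scene. Friction and masses are not known exactly. Their poses are not given: they have to be found in the camera images.
- power_box: open shallow grey steel box lying on the bench, 240 (its x) x 360 (its y) x 50 mm high, walls and floor 4 mm thick; three black breakers are fixed in it in a row along its y, 105 mm apart. Origin: centre of its underside. Its +x points away from the robot (the wall with four round black glands), turned up to 0.35 rad either way
- breaker_a: the tripped breaker (any of the three places): black housing 140 (x) x 80 (y) x 52 mm high, raised in the middle (85 x 70 mm) to 60 mm. Origin: centre of its underside; axes parallel to power_box's. Anything over 18 N on it or its toggle, a squeeze included, breaks it
- toggle_a (a joint): angle of the tripped toggle, rad. Its lean from upright toward +x (away from the robot) is the value minus 0.65: 0 leans 0.65 toward the robot, 0.65 is upright. Starts at 0.57 to 0.65. Friction holds it where it is left (0.12 N m: 3 N at 40 mm from the pivot). Off: see toggle_a_pivot. On: above 1.25; the on stop is met at 1.32
- toggle_a_pivot (a point): pivot of the tripped toggle, 45 mm above breaker_a's origin; turns about y. Pushed toward off, a spring stiffens it over the last 0.2 rad (6 to 10 N in all at 40 mm above the pivot); then comes a firm stop at a value from -0.05 to 0.40, each time another, found only by feel. The latch resets as the stop is met: press to 12 to 15 N. Released, it springs back up to 0.2 rad: no harm
- toggle_a_tip (a point): centre of the end face of the tripped breaker's toggle, a straight white bar 24 mm wide (y) and 12 mm thick, 70 mm from pivot to end. While tripped, a latch inside blocks it hard at some value in 0.70 to 1.15 on the way to on; once the latch is reset it moves freely, with friction only, to on
- toggle_b (a joint): toggle of a neighbouring breaker that is on (same make, same meaning of values): stands at about 1.33, leaning away from the robot; leave alone
- toggle_b_tip (a point): end of that toggle
- toggle_c (a joint): toggle of the other neighbouring breaker, which is off: stands at about 0, leaning toward the robot; leave alone
- toggle_c_tip (a point): end of that toggle
- screwdriver: loose screwdriver, 190 mm, lying on the bench beside the box; leave alone
- tape_roll: loose plastic ring (empty tape core), 90 mm across, 25 mm high, lying flat; leave alone
- spray_can: loose metal can standing on the bench, 54 mm across, 130 mm high; leave alone
Mind the look-alikes: they are no part of the job. Leave any orange look-alike of the breaker_a alone.

How it is judged:
By the outcome, as a careful person would: the job done as asked, in the order asked, and still so for the second after the job is handed in, with the robot touching nothing.
It also fails if it takes over 51 s, if anything falls off the work surface, if the arm or the gripper's body presses on something with over 40 N, if the wrist force passes 120 N, or if a joint passes its speed limit or range.

## Working session

There is one attempt and no reset: what is moved stays moved. The work goes in short steps, Python scripts to look and compute and a shell command to move; the robot and the scene stay as the last step left them, time stands still between calls to the robot, and variables do not carry over. Pictures are saved under pics/ and viewed, and the job is handed in when it is done.

```bash
mkdir -p pics; ls; python3 - <<'E'
from bench import *
import cv2
o=get_obs();print(o)
for n in("side","top"):
    cv2.imwrite(f"pics/{n}0.png",grab_frame(n));m=camera_model(n);print(n,m)
E
```

```text
pics
{'time': 0.0, 'joint_pos': array([ 1.17102098e+00,  3.42728724e-01,  1.52503350e+00, -3.99707894e-05,
        1.27540722e+00, -1.46007167e-01]), 'joint_vel': array([-0.00100421, -0.00035038,  0.00021159,  0.00032555,  0.00309168,
        0.0013577 ]), 'joint_efforts': array([ 9.68659551e-04, -4.33698535e+01, -2.46006685e+01, -1.87242631e-04,
        8.08280805e-03, -4.14956423e-05]), 'tool_pos': array([0.13164719, 0.50783574, 0.25261707]), 'ee_rot': array([-3.97481974e-01, -3.11595379e+00,  2.40105025e-03]), 'force': array([ 0.20131421,  0.15347341, -0.04920374]), 'wrist_torque': array([ 0.0325341 ,  0.05153002, -0.01258497]), 'grip_width': 1.0031153190675361}
side {'camera_matrix': array([[412.87748987,   0.        , 262.4817659 ],
       [  0.        , 412.87748987, 192.26456655],
       [  0.        ,   0.        ,   1.        ]]), 'rvec': array([ 2.18193326, -0.87021493,  0.3999523 ]), 'tvec': array([-0.39534497,  0.33809174,  1.16409006])}
top {'camera_matrix': array([[475.5810943 ,   0.        , 261.80272278],
       [  0.        , 475.5810943 , 194.83232012],
       [  0.        ,   0.        ,   1.        ]]), 'rvec': array([ 2.15051405, -2.15647047,  0.13499759]), 'tvec': array([0.02961325, 0.56261587, 1.60633365])}
```

View pics/side0.png

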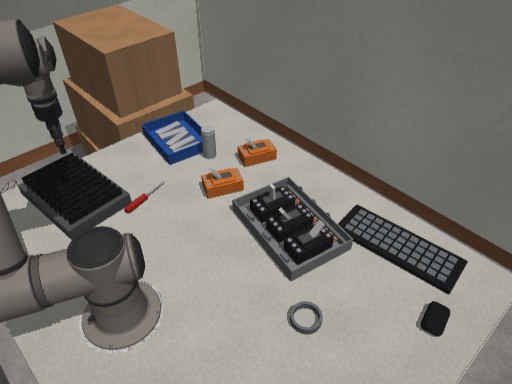

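View pics/top0.png

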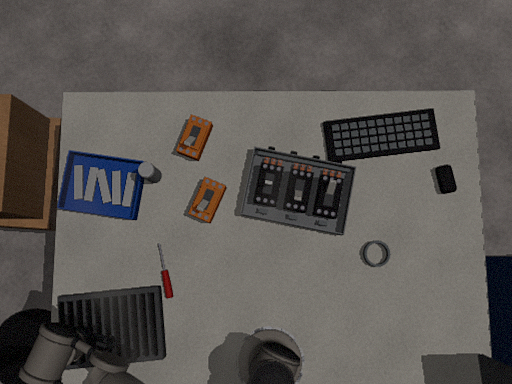

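The box is at about (300,190) in the top view and (290,225) in the side view. I'll zoom in on both.

```bash
python3 - <<'E'
import cv2
a=cv2.imread("pics/top0.png")[140:245,230:365];b=cv2.imread("pics/side0.png")[170:280,225:360]
cv2.imwrite("pics/zt.png",cv2.resize(a,None,fx=5.6,fy=5.6,interpolation=cv2.INTER_CUBIC))
cv2.imwrite("pics/zs.png",cv2.resize(b,None,fx=5.4,fy=5.4,interpolation=cv2.INTER_CUBIC))
E
```

```text
(no output)
```

View pics/zt.png

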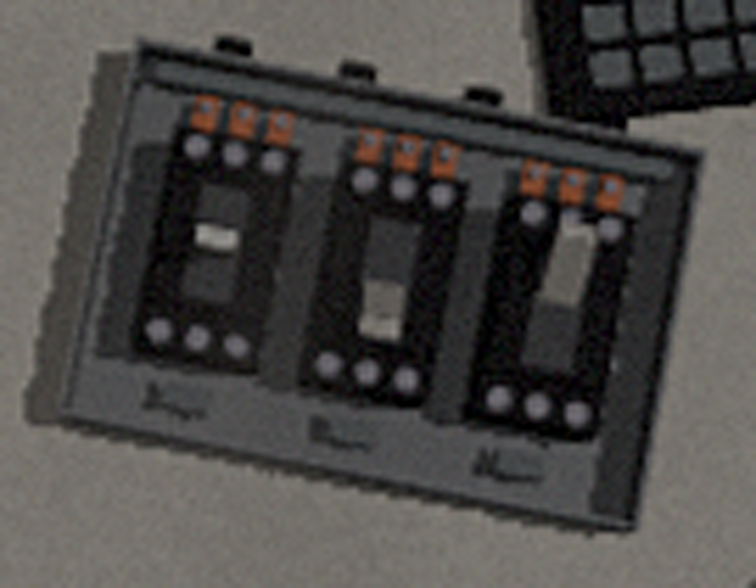

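View pics/zs.png

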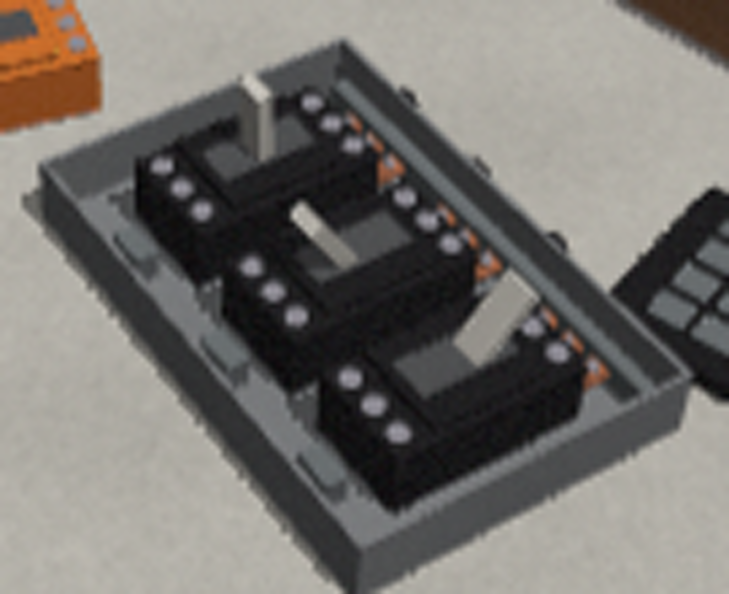

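The tripped toggle is the left-hand breaker, furthest in +y. It stands upright, with its tip at zoom (217,236) in the top view and (257,82) in the side view. The middle one is off and the right one is on. Next I'll compute the box pose and the tip.

```bash
cat > h.py <<'E'
import numpy as np,cv2
from bench import *
def ray(n,uv):
    m=camera_model(n);R=cv2.Rodrigues(m["rvec"])[0];t=m["tvec"].ravel()
    d=R.T@np.linalg.solve(m["camera_matrix"],[uv[0],uv[1],1.]);return -R.T@t,d
def onz(n,uv,z):
    c,d=ray(n,uv);return c+d*(z-c[2])/d[2]
def tri(a,b):
    A=np.zeros((3,3));v=np.zeros(3);L=[]
    for n,uv in(("top",a),("side",b)):
        c,d=ray(n,uv);d/=np.linalg.norm(d);P=np.eye(3)-np.outer(d,d);A+=P;v+=P@c;L.append((c,P))
    x=np.linalg.solve(A,v);return x,[np.linalg.norm(P@(x-c)) for c,P in L]
def zt(x,y):return ((x+.5)/5.6-.5+230,(y+.5)/5.6-.5+140)
def zs(x,y):return ((x+.5)/5.4-.5+225,(y+.5)/5.4-.5+170)
E
python3 - <<'E'
from h import *
C=[onz("top",zt(*p),.05) for p in((138,42),(703,152),(635,528),(65,415))]
for c in C:print(c.round(4))
cen=np.mean(C,0);e=(C[0]-C[1]);print("len",[np.linalg.norm(C[i]-C[i-1]) for i in range(4)])
yv=(C[0]-C[1])+(C[3]-C[2]);yaw=np.arctan2(-yv[0],yv[1]);xv=(C[0]-C[3])+(C[1]-C[2])
print("cen",cen,"yaw",yaw,np.arctan2(xv[1],xv[0]))
# mask of white tips
for n,p in(("top",zt(217,236)),):
    print(onz(n,p,.119))
print("tip a",tri(zt(217,236),zs(257,83)))
S=[onz("side",zs(*p),.05) for p in((343,40),(692,378),(360,548),(40,168))]
for s in S:print(s.round(4))
sc=np.mean(S,0);print(sc)
for psi in(yaw,np.arctan2(xv[1],xv[0])):
  for c in(cen,sc):
    x=np.array([np.cos(psi),np.sin(psi)]);y=np.array([-x[1],x[0]])
    print("pivot",[(c[:2]+k*.105*y).round(4) for k in(1,0,-1)])
b=[onz("top",zt(*p),z) for p,z in(((196,146),.056),((274,160),.056),((236,346),.056),((160,330),.056))]
print("breaker screws centre",np.mean(b,0),[x.round(4) for x in b]); v=b[0]+b[1]-b[2]-b[3];print(np.arctan2(v[1],v[0]))
E
```

```text
[0.728  0.0539 0.05  ]
[ 0.6577 -0.2941  0.05  ]
[ 0.4268 -0.2466  0.05  ]
[0.4963 0.0984 0.05  ]
len [np.float64(0.23596230136719504), np.float64(0.35496881314478523), np.float64(0.23572889190169313), np.float64(0.35191701191903363)]
cen [ 0.5771951  -0.09709733  0.05      ] yaw -0.19922989454130663 -0.19637017543700436
[0.59539645 0.00618585 0.119     ]
tip a (array([0.59641332, 0.00583729, 0.11490469]), [np.float64(0.0004772301678747735), np.float64(0.0004772301678747803)])
[0.7243 0.0474 0.05  ]
[ 0.653  -0.3029  0.05  ]
[ 0.4217 -0.253   0.05  ]
[0.4897 0.0928 0.05  ]
[ 0.5721822  -0.10393125  0.05      ]
pivot [array([0.598 , 0.0058]), array([ 0.5772, -0.0971]), array([ 0.5564, -0.2   ])]
pivot [array([ 0.593, -0.001]), array([ 0.5722, -0.1039]), array([ 0.5514, -0.2069])]
pivot [array([0.5977, 0.0059]), array([ 0.5772, -0.0971]), array([ 0.5567, -0.2001])]
pivot [array([ 0.5927, -0.0009]), array([ 0.5722, -0.1039]), array([ 0.5517, -0.2069])]
breaker screws centre [0.59968599 0.00578887 0.056     ] [array([0.6613, 0.0182, 0.056 ]), array([ 0.6524, -0.0297,  0.056 ]), array([ 0.5376, -0.0058,  0.056 ]), array([0.5475, 0.0404, 0.056 ])]
-0.19945492972998383
```

Pivot is at about (0.598, 0.005, 0.049) and the yaw is −0.198. The plan is to push with the shut fingers, jaw axis along the box's y. First I move to above the far side of the toggle.

```bash
python3 -m creep '[[1,0.06,-0.06,0,0,0,0.056],[1,0.1,-0.1,0,0,0,0.056],[1,0.14,-0.14,0,0,0,0.056],[1,0.18,-0.18,0,0,0,0.056],[1,0.22,-0.225,0,0,0,0.056]]'; python3 -m creep '[[1,0.04,-0.04,0,0,0,0],[1,0.08,-0.08,0,0,0,0],[1,0.12,-0.12,0,0,0,0],[1,0.16,-0.165,0,0,0,0],[1,0.2,-0.205,0,0,0,0]]'
```

```text
time: 0.72
tool_pos: [0.3514, 0.2833, 0.2532]
ee_rot: [-0.31, -3.126, -0.0]
force: [0.1, 0.6, 0.0]
grip_width: -0.002
time: 1.35
tool_pos: [0.5512, 0.0781, 0.253]
ee_rot: [-0.311, -3.126, -0.0]
force: [0.5, 1.0, 0.2]
grip_width: 0.002
```

```bash
python3 -m creep '[[1,0.04,-0.04,0,0,0,0],[1,0.077,-0.079,0,0,0,0],[1,0.077,-0.079,-0.05,0,0,0],[1,0.077,-0.079,-0.1,0,0,0],[1,0.077,-0.079,-0.1,0,0,0]]'; python3 - <<'E'
from h import *
b=grab_frame("side");print(get_obs()["force"])
cv2.imwrite("pics/s1.png",cv2.resize(b[130:260,215:350],None,fx=4.5,fy=4.5,interpolation=cv2.INTER_CUBIC))
E
```

```text
time: 1.98
tool_pos: [0.6246, 0.001, 0.1489]
ee_rot: [-0.31, -3.116, -0.001]
force: [-0.0, -0.9, 0.9]
grip_width: 0.0
[ 1.40476741 -0.25199292  0.41656445]
```

View pics/s1.png

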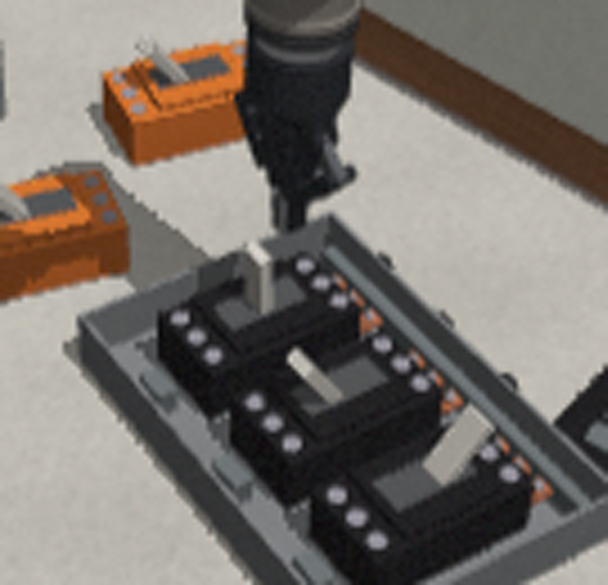

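The finger is above and beyond the toggle. The fingertip shows at zoom (288,228) and the toggle tip at (258,248). I'll check the tip offset.

```bash
python3 - <<'E'
from h import *
o=get_obs();print(o["tool_pos"],o["ee_rot"],o["force"])
R=cv2.Rodrigues(o["ee_rot"])[0];m=camera_model("side")
for k in(0,.022,.035):
    for dx in(-.011,.011):
        p=o["tool_pos"]+R@[dx,0,k];q=cv2.projectPoints(p.reshape(1,3),m["rvec"],m["tvec"],m["camera_matrix"],None)[0].ravel();print(k,dx,(q-[215,130])*4.5)
E
```

```text
[0.62656365 0.00098173 0.15231053] [-3.09773345e-01 -3.12259498e+00 -2.55019013e-04] [ 1.40476741 -0.25199292  0.41656445]
0 -0.011 [303.61873888 189.85542109]
0 0.011 [279.23709056 199.70853607]
0.022 -0.011 [302.17332779 212.26649534]
0.022 0.011 [278.04207623 222.1580936 ]
0.035 -0.011 [301.33351014 225.28785365]
0.035 0.011 [277.34782008 235.20040032]
```

```bash
python3 -m creep '[[1,0,0,-0.02,0,0,0],[1,0,0,-0.038,0,0,0],[1,0,0,-0.038,0,0,0],[1,0,0,-0.038,0,0,0]]';  python3 -m creep '[[1,-0.003,0.0006,0,0,0,0],[1,-0.006,0.0012,0,0,0,0],[1,-0.009,0.0018,0,0,0,0],[1,-0.009,0.0018,0,0,0,0]]'
```

```text
time: 2.52
tool_pos: [0.6285, 0.0009, 0.1177]
ee_rot: [0.309, 3.123, -0.0]
force: [-0.1, 0.0, -0.1]
grip_width: -0.002
time: 3.02
tool_pos: [0.618, 0.0027, 0.1154]
ee_rot: [-0.31, -3.126, -0.0]
force: [-0.2, -0.6, -0.2]
grip_width: 0.004
```

```bash
python3 -m creep '[[1,-0.0015,0.0003,-0.001,0,0,0],[1,-0.003,0.0006,-0.002,0,0,0],[1,-0.003,0.0006,-0.002,0,0,0]]';  python3 -m creep '[[1,-0.002,0.0004,0,0,0,0],[1,-0.004,0.0008,0,0,0,0],[1,-0.004,0.0008,0,0,0,0]]'
```

```text
time: 3.4
tool_pos: [0.6151, 0.0033, 0.1131]
ee_rot: [-0.31, -3.126, -0.0]
force: [-0.2, -0.1, -0.0]
grip_width: -0.0
time: 3.78
tool_pos: [0.6115, 0.004, 0.1134]
ee_rot: [0.31, 3.125, 0.0]
force: [2.0, -0.6, -0.4]
grip_width: -0.004
```

```bash
cat > st.py <<'E'
from h import *
o=get_obs();X=np.array([.980,-.197,0]);Y=np.array([.197,.980,0]);d=o["tool_pos"]-[.598,.005,0]
f=o["force"];print("t %.2f bx %.4f by %.4f z %.4f fx %.2f fy %.2f fz %.2f |f| %.2f"%(o["time"],d@X,d@Y,d[2],f@X,f@Y,f[2],np.linalg.norm(f)))
E
python3 st.py;python3 st.py
```

```text
t 3.77 bx 0.0135 by 0.0017 z 0.1134 fx 2.06 fy -0.18 fz -0.36 |f| 2.10
t 3.77 bx 0.0135 by 0.0017 z 0.1134 fx 2.06 fy -0.18 fz -0.36 |f| 2.10
```

```bash
python3 -m creep '[[1,-0.001,0.0002,0,0,0,0],[1,-0.002,0.0004,0,0,0,0],[1,-0.002,0.0004,0,0,0,0]]'; python3 st.py;  python3 -m creep '[[1,-0.001,0.0002,0,0,0,0],[1,-0.002,0.0004,0,0,0,0],[1,-0.002,0.0004,0,0,0,0]]' >/dev/null; python3 st.py
```

```text
time: 4.15
tool_pos: [0.6097, 0.0044, 0.1135]
ee_rot: [0.31, 3.125, 0.0]
force: [3.9, -1.2, -2.5]
grip_width: -0.002
t 4.15 bx 0.0116 by 0.0017 z 0.1135 fx 4.10 fy -0.45 fz -2.55 |f| 4.85
t 4.53 bx 0.0097 by 0.0017 z 0.1134 fx 4.48 fy 0.52 fz -2.72 |f| 5.27
```

```bash
for i in 1; do python3 -m creep '[[1,-0.0007,0.0002,-0.0002,0,0,0],[1,-0.0015,0.0003,-0.0004,0,0,0],[1,-0.0015,0.0003,-0.0004,0,0,0]]' >/dev/null; python3 st.py; python3 -m creep '[[1,-0.0007,0.0002,-0.0002,0,0,0],[1,-0.0015,0.0003,-0.0004,0,0,0],[1,-0.0015,0.0003,-0.0004,0,0,0]]' >/dev/null; python3 st.py; done
```

```text
t 4.90 bx 0.0086 by 0.0017 z 0.1134 fx 5.40 fy -0.76 fz -0.87 |f| 5.53
t 5.28 bx 0.0072 by 0.0017 z 0.1132 fx 5.46 fy -0.02 fz 0.37 |f| 5.47
```

```bash
python3 -m creep '[[1,-0.0005,0.0001,-0.0001,0,0,0],[1,-0.001,0.0002,-0.0002,0,0,0],[1,-0.001,0.0002,-0.0002,0,0,0]]' >/dev/null; python3 st.py; python3 -m creep '[[1,-0.0005,0.0001,-0.0001,0,0,0],[1,-0.001,0.0002,-0.0002,0,0,0],[1,-0.001,0.0002,-0.0002,0,0,0]]' >/dev/null; python3 st.py
```

```text
t 5.65 bx 0.0063 by 0.0017 z 0.1131 fx 6.75 fy 0.14 fz -1.23 |f| 6.86
t 6.03 bx 0.0054 by 0.0017 z 0.1130 fx 6.57 fy 0.08 fz 0.30 |f| 6.58
```

```bash
python3 -m creep '[[1,-0.0005,0.0001,-0.0001,0,0,0],[1,-0.001,0.0002,-0.0002,0,0,0],[1,-0.001,0.0002,-0.0002,0,0,0]]' >/dev/null; python3 st.py; python3 -m creep '[[1,-0.0005,0.0001,-0.0001,0,0,0],[1,-0.001,0.0002,-0.0002,0,0,0],[1,-0.001,0.0002,-0.0002,0,0,0]]' >/dev/null; python3 st.py
```

```text
t 6.40 bx 0.0045 by 0.0017 z 0.1128 fx 6.20 fy 0.26 fz 0.19 |f| 6.21
t 6.78 bx 0.0039 by 0.0018 z 0.1128 fx 7.30 fy 0.23 fz -0.88 |f| 7.36
```

```bash
python3 -m creep '[[1,-0.0005,0.0001,-0.0001,0,0,0],[1,-0.0005,0.0001,-0.0001,0,0,0]]' >/dev/null; python3 st.py; python3 -m creep '[[1,-0.0005,0.0001,-0.0001,0,0,0],[1,-0.0005,0.0001,-0.0001,0,0,0]]' >/dev/null; python3 st.py
```

```text
t 7.03 bx 0.0037 by 0.0018 z 0.1127 fx 9.61 fy -0.01 fz 0.07 |f| 9.61
t 7.28 bx 0.0034 by 0.0017 z 0.1127 fx 8.35 fy -0.08 fz -1.28 |f| 8.45
```

```bash
python3 -m creep '[[1,-0.0005,0.0001,-0.0001,0,0,0],[1,-0.0005,0.0001,-0.0001,0,0,0]]' >/dev/null; python3 st.py; python3 -m creep '[[1,0,0,0,0,0,0]]' >/dev/null; python3 st.py;python3 -m creep '[[1,0,0,0,0,0,0]]' >/dev/null; python3 st.py
```

```text
t 7.53 bx 0.0033 by 0.0017 z 0.1127 fx 10.54 fy -0.11 fz -0.84 |f| 10.58
t 7.65 bx 0.0032 by 0.0017 z 0.1127 fx 11.07 fy -0.21 fz -0.45 |f| 11.09
t 7.78 bx 0.0033 by 0.0017 z 0.1127 fx 11.00 fy 0.05 fz -1.58 |f| 11.12
```

```bash
python3 -m creep '[[1,-0.0005,0.0001,-0.0001,0,0,0],[1,-0.0005,0.0001,-0.0001,0,0,0]]' >/dev/null; python3 st.py; python3 -m creep '[[1,0,0,0,0,0,0]]' >/dev/null; python3 st.py
```

```text
t 8.03 bx 0.0031 by 0.0017 z 0.1127 fx 11.20 fy 1.20 fz -0.72 |f| 11.29
t 8.15 bx 0.0031 by 0.0017 z 0.1127 fx 11.84 fy 0.34 fz -1.10 |f| 11.90
```

```bash
python3 -m creep '[[1,-0.0005,0.0001,-0.0001,0,0,0],[1,-0.0005,0.0001,-0.0001,0,0,0]]' >/dev/null; python3 st.py; python3 -m creep '[[1,0,0,0,0,0,0]]' >/dev/null; python3 st.py
```

```text
t 8.40 bx 0.0029 by 0.0017 z 0.1127 fx 13.62 fy 0.58 fz -2.07 |f| 13.79
t 8.53 bx 0.0029 by 0.0017 z 0.1127 fx 12.50 fy -1.10 fz -1.83 |f| 12.68
```

```bash
python3 -m creep '[[1,-0.0003,0.0001,0,0,0,0],[1,-0.0003,0.0001,0,0,0,0]]' >/dev/null; python3 st.py; python3 -m creep '[[1,0,0,0,0,0,0]]' >/dev/null; python3 st.py; python3 -m creep '[[1,0,0,0,0,0,0]]' >/dev/null; python3 st.py
```

```text
t 8.78 bx 0.0027 by 0.0017 z 0.1127 fx 12.37 fy 0.74 fz -2.96 |f| 12.74
t 8.90 bx 0.0027 by 0.0017 z 0.1127 fx 12.02 fy 0.66 fz -1.79 |f| 12.17
t 9.03 bx 0.0027 by 0.0017 z 0.1126 fx 13.27 fy 0.17 fz -2.24 |f| 13.47
```

```bash
python3 -m creep '[[1,-0.0004,0.0001,0,0,0,0],[1,-0.0004,0.0001,0,0,0,0]]' >/dev/null; python3 st.py; python3 -m creep '[[1,0,0,0,0,0,0]]' >/dev/null; python3 st.py; python3 -m creep '[[1,0,0,0,0,0,0]]' >/dev/null; python3 st.py
```

```text
t 9.28 bx 0.0026 by 0.0017 z 0.1127 fx 13.63 fy -0.02 fz -3.73 |f| 14.13
t 9.40 bx 0.0026 by 0.0017 z 0.1127 fx 14.00 fy -0.18 fz -3.12 |f| 14.36
t 9.53 bx 0.0026 by 0.0017 z 0.1127 fx 14.13 fy 1.04 fz -2.89 |f| 14.46
```

The toggle is firmly on its stop at about 14 N: over the last steps the position barely moved while the force climbed. Next I retreat, go up and over, and look.

```bash
python3 -m creep '[[1,0.012,-0.0024,0,0,0,0],[1,0.016,-0.003,0,0,0,0],[1,0.016,-0.003,0.03,0,0,0],[1,0.016,-0.003,0.06,0,0,0],[1,0.016,-0.003,0.06,0,0,0]]'; python3 -m creep '[[1,-0.035,0.007,0,0,0,0],[1,-0.07,0.014,0,0,0,0],[1,-0.076,0.0152,0,0,0,0],[1,-0.076,0.0152,0,0,0,0]]';python3 - <<'E'
from h import *
for n,s in(("side",(130,260,215,350)),("top",(140,245,230,365))):
    b=grab_frame(n);cv2.imwrite(f"pics/{n}2.png",cv2.resize(b[s[0]:s[1],s[2]:s[3]],None,fx=4.5,fy=4.5,interpolation=cv2.INTER_CUBIC))
E
python3 st.py
```

```text
time: 10.15
tool_pos: [0.6137, 0.0041, 0.1733]
ee_rot: [0.31, 3.123, 0.0]
force: [0.1, -0.6, -0.9]
grip_width: -0.001
time: 10.65
tool_pos: [0.5369, 0.0193, 0.1708]
ee_rot: [-0.31, -3.125, -0.0]
force: [1.2, 0.3, 0.3]
grip_width: 0.002
t 10.75 bx -0.0618 by 0.0019 z 0.1709 fx -0.92 fy -0.60 fz 0.30 |f| 1.14
```

View pics/side2.png

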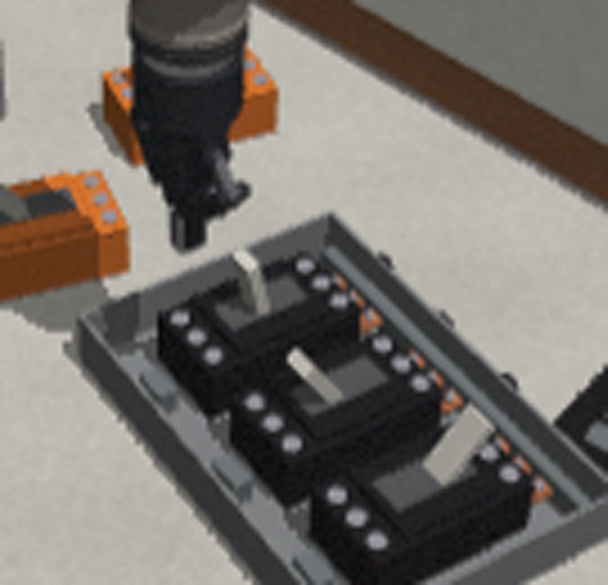

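View pics/top2.png

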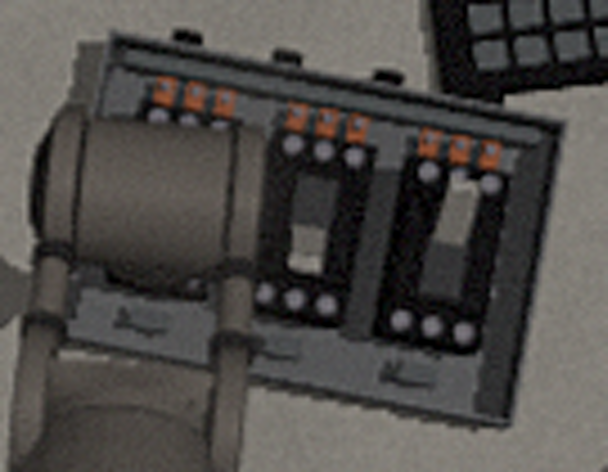

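The side view shows the toggle at (245,258), sprung back to a slight lean toward the robot. The finger is on the robot side and clear of it. Next I lower it and push toward on.

```bash
python3 -m creep '[[1,0,0,-0.03,0,0,0],[1,0,0,-0.058,0,0,0],[1,0,0,-0.058,0,0,0],[1,0.005,-0.001,-0.058,0,0,0],[1,0.01,-0.002,-0.058,0,0,0]]' >/dev/null; python3 st.py;  python3 -m creep '[[1,0.004,-0.0008,0,0,0,0],[1,0.008,-0.0016,0,0,0,0],[1,0.012,-0.0024,0,0,0,0],[1,0.015,-0.003,0,0,0,0],[1,0.015,-0.003,0,0,0,0]]'>/dev/null; python3 st.py
```

```text
t 11.38 bx -0.0509 by 0.0020 z 0.1145 fx -0.41 fy -0.06 fz 0.48 |f| 0.64
t 12.00 bx -0.0369 by 0.0019 z 0.1132 fx 0.12 fy -0.69 fz -0.31 |f| 0.76
```

```bash
M='[[1,0.002,-0.0004,0,0,0,0],[1,0.004,-0.0008,0,0,0,0],[1,0.006,-0.0012,0,0,0,0],[1,0.006,-0.0012,0,0,0,0]]'; python3 -m creep '[[1,0.002,-0.0004,0,0,0,0],[1,0.004,-0.0008,0,0,0,0],[1,0.006,-0.0012,0,0,0,0],[1,0.006,-0.0012,0,0,0,0]]' >/dev/null; python3 st.py;  python3 -m creep '[[1,0.002,-0.0004,0,0,0,0],[1,0.004,-0.0008,0,0,0,0],[1,0.006,-0.0012,0,0,0,0],[1,0.006,-0.0012,0,0,0,0]]' >/dev/null; python3 st.py
```

```text
t 12.50 bx -0.0307 by 0.0019 z 0.1132 fx 0.05 fy -0.26 fz 1.04 |f| 1.08
t 13.00 bx -0.0246 by 0.0019 z 0.1132 fx 0.44 fy -0.02 fz 0.29 |f| 0.52
```

```bash
python3 -m creep '[[1,0.0015,-0.0003,0,0,0,0],[1,0.003,-0.0006,0,0,0,0],[1,0.003,-0.0006,0,0,0,0]]' >/dev/null; python3 st.py;  python3 -m creep '[[1,0.0015,-0.0003,0,0,0,0],[1,0.003,-0.0006,0,0,0,0],[1,0.003,-0.0006,0,0,0,0]]' >/dev/null; python3 st.py; python3 -m creep '[[1,0.001,-0.0002,0,0,0,0],[1,0.002,-0.0004,0,0,0,0],[1,0.002,-0.0004,0,0,0,0]]' >/dev/null; python3 st.py
```

```text
t 13.38 bx -0.0216 by 0.0019 z 0.1132 fx -0.82 fy -1.28 fz 1.38 |f| 2.05
t 13.75 bx -0.0184 by 0.0020 z 0.1132 fx -1.30 fy 0.47 fz 1.04 |f| 1.73
t 14.12 bx -0.0165 by 0.0019 z 0.1132 fx -0.88 fy 0.01 fz 0.84 |f| 1.22
```

```bash
python3 -m creep '[[1,0.001,-0.0002,0,0,0,0],[1,0.002,-0.0004,0,0,0,0],[1,0.002,-0.0004,0,0,0,0]]' >/dev/null; python3 st.py;  python3 -m creep '[[1,0.001,-0.0002,0,0,0,0],[1,0.002,-0.0004,0,0,0,0],[1,0.002,-0.0004,0,0,0,0]]' >/dev/null; python3 st.py; python3 -m creep '[[1,0.001,-0.0002,0,0,0,0],[1,0.002,-0.0004,0,0,0,0],[1,0.002,-0.0004,0,0,0,0]]' >/dev/null; python3 st.py
```

```text
t 14.50 bx -0.0146 by 0.0019 z 0.1132 fx -2.93 fy 0.07 fz 1.15 |f| 3.15
t 14.88 bx -0.0123 by 0.0020 z 0.1132 fx -1.93 fy 0.30 fz 2.07 |f| 2.85
t 15.25 bx -0.0103 by 0.0020 z 0.1133 fx -1.22 fy 0.05 fz 1.67 |f| 2.07
```

```bash
python3 -m creep '[[1,0.001,-0.0002,0,0,0,0],[1,0.002,-0.0004,0,0,0,0],[1,0.002,-0.0004,0,0,0,0]]' >/dev/null; python3 st.py;  python3 -m creep '[[1,0.001,-0.0002,0,0,0,0],[1,0.002,-0.0004,-0.0003,0,0,0],[1,0.002,-0.0004,-0.0003,0,0,0]]' >/dev/null; python3 st.py; python3 -m creep '[[1,0.001,-0.0002,0,0,0,0],[1,0.002,-0.0004,-0.0003,0,0,0],[1,0.002,-0.0004,-0.0003,0,0,0]]' >/dev/null; python3 st.py
```

```text
t 15.62 bx -0.0083 by 0.0020 z 0.1132 fx -1.90 fy 0.30 fz 2.38 |f| 3.06
t 16.00 bx -0.0062 by 0.0020 z 0.1129 fx -1.12 fy -0.35 fz 2.36 |f| 2.64
t 16.38 bx -0.0042 by 0.0020 z 0.1126 fx -1.89 fy -1.07 fz 2.20 |f| 3.09
```

```bash
python3 -m creep '[[1,0.001,-0.0002,-0.0002,0,0,0],[1,0.002,-0.0004,-0.0004,0,0,0],[1,0.002,-0.0004,-0.0004,0,0,0]]' >/dev/null; python3 st.py;  python3 -m creep '[[1,0.001,-0.0002,-0.0002,0,0,0],[1,0.002,-0.0004,-0.0005,0,0,0],[1,0.002,-0.0004,-0.0005,0,0,0]]' >/dev/null; python3 st.py; python3 -m creep '[[1,0.001,-0.0002,-0.0003,0,0,0],[1,0.002,-0.0004,-0.0006,0,0,0],[1,0.002,-0.0004,-0.0006,0,0,0]]' >/dev/null; python3 st.py
```

```text
t 16.75 bx -0.0021 by 0.0019 z 0.1122 fx -0.59 fy 0.39 fz 2.46 |f| 2.56
t 17.12 bx -0.0001 by 0.0020 z 0.1117 fx -0.66 fy 0.22 fz 1.98 |f| 2.10
t 17.50 bx 0.0019 by 0.0020 z 0.1111 fx -1.40 fy 1.01 fz 2.13 |f| 2.74
```

```bash
python3 -m creep '[[1,0.001,-0.0002,-0.0003,0,0,0],[1,0.002,-0.0004,-0.0007,0,0,0],[1,0.002,-0.0004,-0.0007,0,0,0]]' >/dev/null; python3 st.py;  python3 -m creep '[[1,0.001,-0.0002,-0.0004,0,0,0],[1,0.002,-0.0004,-0.0008,0,0,0],[1,0.002,-0.0004,-0.0008,0,0,0]]' >/dev/null; python3 st.py; python3 -m creep '[[1,0.0005,-0.0001,-0.0002,0,0,0],[1,0.001,-0.0002,-0.0005,0,0,0],[1,0.001,-0.0002,-0.0005,0,0,0]]' >/dev/null; python3 st.py
```

```text
t 17.88 bx 0.0039 by 0.0020 z 0.1104 fx -1.06 fy 0.36 fz 2.37 |f| 2.62
t 18.25 bx 0.0060 by 0.0019 z 0.1096 fx -1.11 fy 0.44 fz 2.68 |f| 2.94
t 18.62 bx 0.0069 by 0.0020 z 0.1091 fx -1.33 fy 0.38 fz 2.39 |f| 2.76
```

Past the latch range with only friction. I'll continue in 1 mm steps to the on stop.

```bash
python3 -m creep '[[1,0.0005,-0.0001,-0.0002,0,0,0],[1,0.001,-0.0002,-0.0005,0,0,0],[1,0.001,-0.0002,-0.0005,0,0,0]]' >/dev/null; python3 st.py;  python3 -m creep '[[1,0.0005,-0.0001,-0.0003,0,0,0],[1,0.001,-0.0002,-0.0006,0,0,0],[1,0.001,-0.0002,-0.0006,0,0,0]]' >/dev/null; python3 st.py; python3 -m creep '[[1,0.0005,-0.0001,-0.0003,0,0,0],[1,0.001,-0.0002,-0.0006,0,0,0],[1,0.001,-0.0002,-0.0006,0,0,0]]' >/dev/null; python3 st.py
```

```text
t 19.00 bx 0.0079 by 0.0020 z 0.1086 fx -1.60 fy -0.00 fz 2.40 |f| 2.89
t 19.38 bx 0.0090 by 0.0020 z 0.1080 fx -0.45 fy -0.72 fz 2.13 |f| 2.29
t 19.75 bx 0.0099 by 0.0020 z 0.1074 fx -1.87 fy 0.39 fz 2.40 |f| 3.07
```

```bash
python3 -m creep '[[1,0.0005,-0.0001,-0.0003,0,0,0],[1,0.001,-0.0002,-0.0006,0,0,0],[1,0.001,-0.0002,-0.0006,0,0,0]]' >/dev/null; python3 st.py;  python3 -m creep '[[1,0.0005,-0.0001,-0.0003,0,0,0],[1,0.001,-0.0002,-0.0006,0,0,0],[1,0.001,-0.0002,-0.0006,0,0,0]]' >/dev/null; python3 st.py
```

```text
t 20.12 bx 0.0110 by 0.0020 z 0.1068 fx -0.68 fy -0.82 fz 2.84 |f| 3.04
t 20.50 bx 0.0120 by 0.0020 z 0.1062 fx 0.36 fy 0.02 fz 2.36 |f| 2.39
```

```bash
python3 -m creep '[[1,0.0005,-0.0001,-0.0003,0,0,0],[1,0.001,-0.0002,-0.0006,0,0,0],[1,0.001,-0.0002,-0.0006,0,0,0]]' >/dev/null; python3 st.py;  python3 -m creep '[[1,0.0005,-0.0001,-0.0003,0,0,0],[1,0.001,-0.0002,-0.0006,0,0,0],[1,0.001,-0.0002,-0.0006,0,0,0]]' >/dev/null; python3 st.py; python3 - <<'E'
from h import *
b=grab_frame("side");cv2.imwrite("pics/s3.png",cv2.resize(b[130:260,215:350],None,fx=4.5,fy=4.5,interpolation=cv2.INTER_CUBIC))
E
```

```text
t 20.88 bx 0.0130 by 0.0020 z 0.1056 fx -1.14 fy -0.37 fz 3.04 |f| 3.27
t 21.25 bx 0.0138 by 0.0020 z 0.1051 fx -2.77 fy -0.70 fz 5.00 |f| 5.76
```

View pics/s3.png

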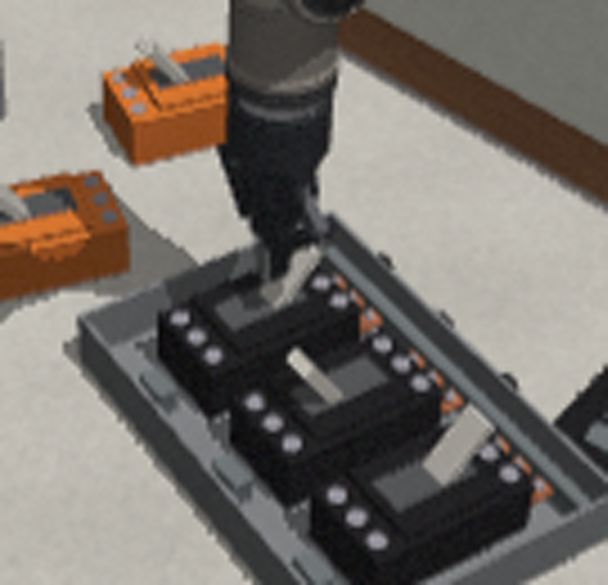

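The toggle leans away, parallel to the right-hand one, with its tip at (310,255). The force is now rising at the stop, so I'll press slightly more.

```bash
python3 -m creep '[[1,0.0005,-0.0001,-0.0003,0,0,0],[1,0.001,-0.0002,-0.0006,0,0,0],[1,0.001,-0.0002,-0.0006,0,0,0]]' >/dev/null; python3 st.py;  python3 -m creep '[[1,0.0004,-0.0001,-0.0002,0,0,0],[1,0.0004,-0.0001,-0.0002,0,0,0]]' >/dev/null; python3 st.py
```

```text
t 21.68 bx 0.0146 by 0.0020 z 0.1046 fx -3.62 fy -0.25 fz 4.94 |f| 6.13
t 21.93 bx 0.0148 by 0.0020 z 0.1045 fx -4.60 fy -0.00 fz 7.76 |f| 9.02
```

It's on the stop at 9 N. Now I retreat toward the robot, then up and away to one side, and check.

```bash
python3 -m creep '[[1,-0.008,0.0016,0.003,0,0,0],[1,-0.03,0.006,0.005,0,0,0],[1,-0.045,0.009,0.03,0,0,0],[1,-0.05,0.01,0.08,0,0,0],[1,-0.05,0.01,0.13,0,0,0]]'; python3 -m creep '[[1,-0.04,0.05,0,0,0,0],[1,-0.06,0.11,0,0,0,0],[1,-0.08,0.16,0,0,0,0],[1,-0.1,0.21,0,0,0,0],[1,-0.1,0.22,0,0,0,0]]';python3 - <<'E'
from h import *
for n,s in(("side",(130,260,215,350)),("top",(140,245,230,365))):
    b=grab_frame(n);cv2.imwrite(f"pics/{n}4f.png",b);cv2.imwrite(f"pics/{n}4.png",cv2.resize(b[s[0]:s[1],s[2]:s[3]],None,fx=4.5,fy=4.5,interpolation=cv2.INTER_CUBIC))
E
python3 st.py
```

```text
time: 22.55
tool_pos: [0.5626, 0.0141, 0.2351]
ee_rot: [-0.31, -3.125, -0.0]
force: [0.8, -0.5, -0.6]
grip_width: 0.001
time: 23.18
tool_pos: [0.4617, 0.2364, 0.2341]
ee_rot: [-0.304, -3.126, -0.001]
force: [0.5, -1.0, 0.3]
grip_width: -0.0
t 23.27 bx -0.1773 by 0.1985 z 0.2340 fx 0.71 fy -0.57 fz -0.22 |f| 0.93
```

View pics/side4.png

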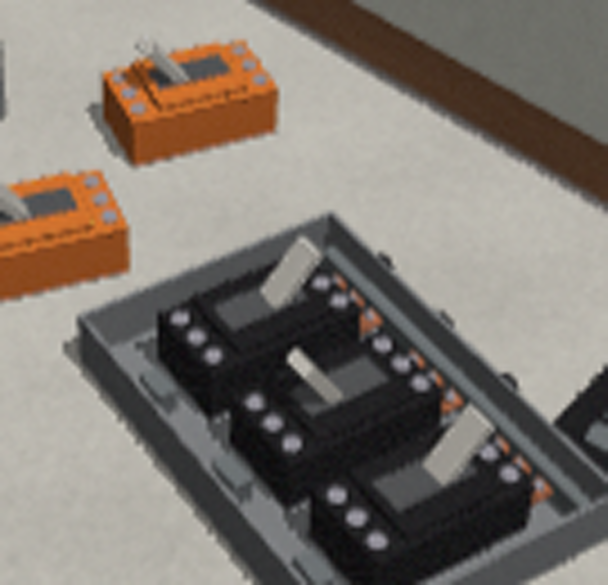

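View pics/top4.png

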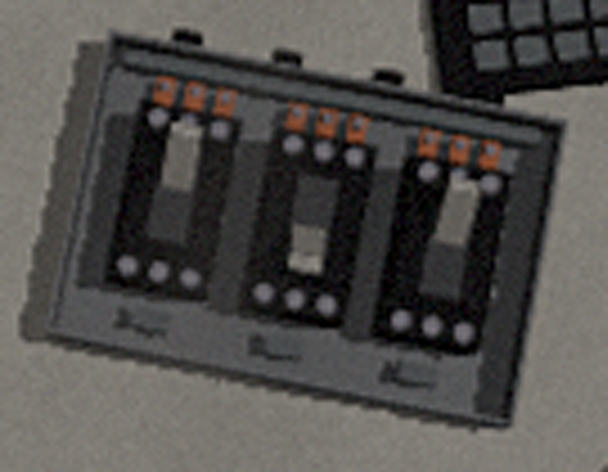

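View pics/top4f.png

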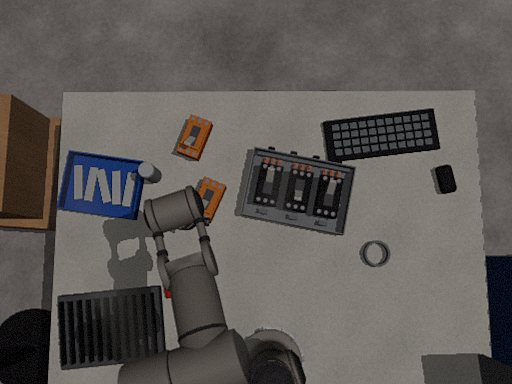

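The left toggle now leans away just like the right-hand "on" one, with its tip at (187,127) in the top zoom and (308,245) in the side zoom. The middle toggle, the right toggle and the loose items look unchanged. I'll do a quick numeric check, then hand in.

```bash
python3 - <<'E'
from h import *
T=lambda x,y:((x+.5)/4.5-.5+230,(y+.5)/4.5-.5+140)
S=lambda x,y:((x+.5)/4.5-.5+215,(y+.5)/4.5-.5+130)
X=np.array([.980,-.197])
for a,b,p in((T(186,126),S(309,247),(.598,.005)),(T(462,183),S(481,415),(.5567,-.2))):
    q,r=tri(a,b);print(q,r,"lean",np.arctan2((q[:2]-p)@X,q[2]-.049))
sign_off()
E
```

```text
[ 0.64645458 -0.0021376   0.09231223] [np.float64(0.0014326639327396278), np.float64(0.0014326639327397377)] lean 0.845835675166452
[ 0.60399532 -0.20821887  0.09385667] [np.float64(0.0005172425237355339), np.float64(0.0005172425237356534)] lean 0.8189094570120684
the job is handed in; nothing more can be done
```

I reset the tripped breaker, the one furthest to the robot's left (+y), and handed the job in at about 23 s of the 51 s allowed; no verdict was reported.

- **Off:** I pushed the toggle toward the robot with the shut fingertips until it met its stop. I pressed to about 14 N, and the highest reading on the breaker was 14.5 N against the 18 N limit.
- **On:** I then threw it away from the robot. It passed the whole latch range at about 2 to 3 N, friction only, so the latch had reset. I felt the on stop at about 9 N and then moved the arm clear.

**Last checks:**
- **Tripped toggle:** Both views show it leaning away from the robot, parallel to the neighbour that is on. The measured leans were 0.85 rad for it and 0.82 rad for that neighbour. Both are about 0.15 rad above the listed value of about 0.67, because I picked the pixels by eye at the upper corners of the toggles. I relied on the match between the two and on the stop I felt.
- **Everything else:** In the pictures I compared, the two neighbouring toggles, the tape roll, the can and the orange look-alikes appear unmoved. The arm partly hid the screwdriver and one orange breaker in the last top view. I did not check the screwdriver separately, but the arm never went near it.

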